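# Touch off a pump body on the magnetic chuck and set the plug gauge in its bore

## Robot

A 6-joint arm with a two-finger parallel gripper is mounted at the origin on a cart in front of the work surface, level with it; the furniture and walls round the work are solid. World frame = base frame: x ahead of the robot, y to its left, z up, the work surface at z = 0. Lengths are in m, angles in rad, forces in N, time in s.
With the tool pointing down it reaches from about 0.225 to 0.725 m from the base axis. Payload 3.1 kg.
Tool frame: the origin (TCP) lies midway between the tips of the shut fingers; the grasp point (between the pads) lies 19 mm behind it; z points along the fingers, y is the line along which they close (so a half turn about z gives the same grasp; the last joint's range is limited). The gripper opens to 85 mm and grips with 20 to 120 N. Pads are 22 mm wide; open, the fingers measure 114 mm over their backs; the gripper's body (76 mm by 85 mm) begins 54 mm behind the grasp point. The pads swing forward as they close: fully open they stand 13 mm farther back than shut.
Start: joints at [-1.346, 0.048, 0.099, 1.622, 0, 1.443], TCP at [0.181, -0.493, 0.231] pointing down, gripper open.
Joint ranges: [-2.91, 2.91], [-0.99, 1.94], [-1.21, 1.42], [-2.12, 2.29], [-1.49, 1.47], [-3.14, 3.14]. Speed limits (rad/s): [2.79, 2.79, 3.14, 3.14, 3.14, 3.14].

## Interface

Orientations are given as a unit quaternion [x, y, z, w].
In Python, from plant import manip gives the robot as it stands.
- The arm moves only by the tool play_rows, never from a script. Its argument "targets" is a list of rows, each an object of numbers: "tx", "ty", "tz": the shift along the tool's x, y, z in cm; "yaw": the turn about the tool's z in rad. In form: [{"tx": .., "ty": .., "tz": .., "yaw": ..}, ...]. A call has 1 to 8 rows; each row shifts and turns the commanded pose from where the row before left it, along the tool's axes as they then stand; what a row does not reach is not made up. A row lasts 1/12 s, in which the tool goes at most 41.7 mm and 7.16 degrees, less where a joint would pass 70% of its speed; a pose out of reach is approached as far as the arm can. A call is refused whole if a number of a shift passes 4.17 or a number of a turn 0.125, either way. A call with a gripper value outside its range is refused whole. "grip" is the finger opening in cm, from 0 to 8.54, set as the call begins (left out, the last holds). The fingers move at their own pace and stop on an object; "newtons" is the grip in N (left out, the last holds). Time passes only in rows, so rows that do not move let the fingers close. It gives the time, the measured TCP pose, the force, the opening and the grip force at its end, in the units of the state.
- manip.read_state(): the state, without advancing time (a new reading comes with each control period).
- manip.get_image(name): name is "scene" or "top"; returns a dict with "frame" (384x512x3 uint8, red, green, blue), "z_map" (384x512 float32, m along the optical axis (not along the pixel's ray), 0 where there is no reading), "fx", "fy", "cx", "cy" (pixels), "R" (3x3) and "t" (3): a world point X has camera coordinates R X + t. Camera axes: x right, y down, z forward; pixel columns grow to the right and rows downward; lengths in m; the calibration is good to about 2 mm. A picture is of the moment at which its call begins.
- manip.close_job(): hands the job in; it is judged then, once.
The state is a dict: "t": time; "qpos": joint angles; "dq": joint speeds; "effort": joint torques, N m; "tcp_pos": TCP position; "tcp_rot": TCP orientation; "wrist_force": force on the tool from outside, world axes, zero at the start; "moment": the same for the moment, N m; "grip_width": finger opening in m; "grip_force": force on a finger pad.
Only numpy, scipy, OpenCV 4.12 (cv2) and the standard library are available. Lean on these libraries where they do the work, as an engineer would, in place of code of your own. Each camera call takes 0.05 s, during which the arm holds its last target. There are 200 camera calls.

## Task

Locate the cast pump body on the magnetic chuck by feel: lift the plug gauge out of its wooden block and with its thin nose lightly touch the body's long front side near its left end, then the same side near its right end, then its right-hand end face (left and right as seen from the robot). From these three touches work out where the bore is, slide the plug into it until its collar sits flat on the top of the body, without forcing, and let it go there. Never press the plug hard against the body, and leave the other things on the bench alone.

Things in the scene. Friction and masses are not known exactly. Their poses are not given: they have to be found in the camera images.
- chuck: Grey magnetic chuck fixed to the bench, 150 mm (its x, away from the robot) x 230 mm (its y, left) x 48 mm high, brass strips in its steel top, a low lever in front; origin at the centre of its underside, z up. It holds the pump body (counted as part of it; its own place is NOT reported, see the next two). Pressing the plug on either with more than 25 N, sideways or down, is too hard.
- seat (a point): Centre of the chuck's top, axes as the chuck. On it sits the pump body, a dark cast block 70 (x) x 110 (y) x 45 mm high with flat upright front (-x) and right end (-y) faces and flat top. Set down by eye: its centre is off this point by up to 8 mm in x and in y and it is turned up to 0.10 rad either way. It does not shift under a light touch. Foot at its left end, boss and union at its back, all below the top.
- bore_nominal (a point): On the chuck, at the height of the pump body's top: where the bore's mouth would be if the body sat centred and square; the real bore is off it by up to 10 mm. The bore, the only one the plug fits: upright, right through, 13.5 mm in diameter, 1.5 mm chamfer, its axis 30 mm in from the front face and 40 mm in from the right end face. A hexagon head 5 mm high stands on the top 45 mm left of it.
- plug: Loose steel plug gauge, about 0.14 kg, 83 mm long, upright in the wooden block at the start. From the bottom up: round nose 12 mm thick, 32 mm long (lowest 2 mm tapered), collar 30 mm wide, 5 mm thick, hexagonal handle 46 mm long, 24 mm across flats. Origin on the axis at the nose's lower end, z up along the axis; handle flats face +y and -y and every 60 degrees from there.
- plug_tip (a point): The point on the plug's axis at the lower end of its nose (the plug's origin).
- plug_stand: Fixed wooden block 52 mm (x) x 112 mm (y) x 36 mm high, left or right of the chuck; origin at the centre of its underside. The plug stands in its middle hole (14 mm, right through), its collar on the block's top, so the nose's end is 4 mm above the bench. 36 mm to one side (-y) a thin steel pin stands up 22 mm, on the other is an empty hole.
- paste_tin: Loose round green and white tin, 70 mm across, 26 mm high, origin at the centre of its underside. On the other side of the chuck from the wooden block; leave it alone.
- caliper: Loose vernier caliper lying on the bench, 216 mm long, origin at the centre of its underside; leave it alone.
- bearing: Loose ball bearing, 42 mm across, 14 mm high, origin at the centre of its underside; leave it alone.

How it is judged:
By the outcome, as a careful person would: the job done as asked, in the order asked, and still so for the second after the job is handed in, with the robot touching nothing.
It also fails if it takes over 72 s, if anything falls off the work surface, if the arm or the gripper's body presses on something with over 40 N, if the wrist force passes 120 N, or if a joint passes its speed limit or range.

## Working session

There is one attempt and no reset: what is moved stays moved. The work goes in short steps, Python scripts to look and compute and a tool call to move; the robot and the scene stay as the last step left them, time stands still between calls to the robot, and variables do not carry over. Pictures are saved under pics/ and viewed, at most 10 in all, crops included, and the job is handed in when it is done.

Besides the shell and the picture viewer there is one more tool, called after "Request:" by a JSON object that holds its "api" and its "payload", one argument or row to a line. play_rows: Moves the arm, as the interface text tells. Its arguments: {"type":"object","properties":{"targets":{"type":"array"},"grip":{"type":"number"},"newtons":{"type":"number"}},"required":["targets"]}

```bash
mkdir -p pics
python3 - <<'E'
from plant import manip
import cv2,numpy as np
s=manip.read_state();print(s)
for n in("scene","top"):
    d=manip.get_image(n);cv2.imwrite(f"pics/{n}0.png",d["frame"][:,:,::-1]);np.savez(f"{n}0.npz",**{k:np.array(v) for k,v in d.items()})
    print(n,d["fx"],d["cx"],d["cy"],d["R"],d["t"])
E
```

```text
{'t': 0.0, 'qpos': array([-1.34579897e+00,  4.87265822e-02,  9.76063043e-02,  1.62200666e+00,
        3.75069555e-06,  1.44299461e+00]), 'dq': array([-8.60763979e-05,  7.96577116e-04,  1.54467894e-04, -1.85220834e-03,
        1.02141307e-03,  1.12782359e-03]), 'effort': array([ 3.70110301e-04, -3.38789499e+01,  3.20010352e+01,  2.08196801e-02,
       -1.41800997e-04, -6.81043062e-06]), 'tcp_pos': array([ 0.18125248, -0.4920704 ,  0.23013398]), 'tcp_rot': array([ 9.84481236e-01,  1.75486006e-01, -5.47359308e-05, -1.16402164e-03]), 'wrist_force': array([0.53332908, 0.48396839, 0.14228724]), 'moment': array([-0.05255967, -0.01821867,  0.05537029]), 'grip_force': 0.0, 'grip_width': 0.08506397240418015}
scene 360.7282285963348 259.300490523215 188.5279678956881 [[-0.8799456  -0.47479644 -0.0162506 ]
 [-0.33823959  0.6501498  -0.68036698]
 [ 0.33360114 -0.59318934 -0.7326914 ]] [0.45695703 0.25459532 0.77585579]
top 412.6701039509224 253.24056456154648 190.37627048138182 [[-0.02789732 -0.99959931 -0.00479178]
 [-0.99471567  0.02823421 -0.09870945]
 [ 0.09880519  0.00201273 -0.99510476]] [-0.00158858  0.53469491  1.22291707]
```

View pics/scene0.png

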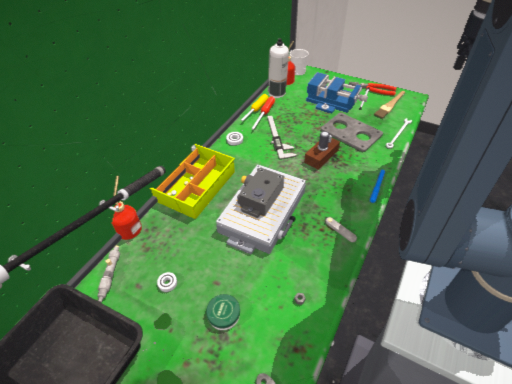

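View pics/top0.png

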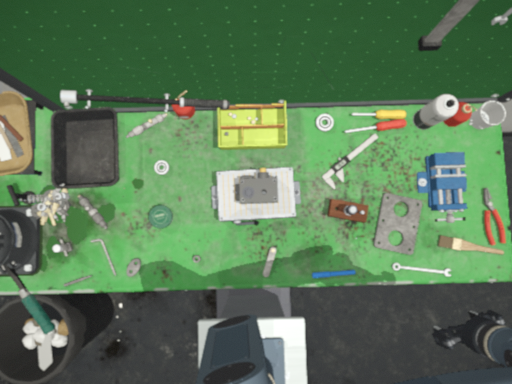

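The scene view shows the chuck with the dark body at about (262,205) and the block with the plug at (322,150). In the top view the chuck is at (257,193), the body at (257,189), the block at (349,210) with the plug, and the tin at (160,216). Next I'll measure from the depth maps.

```bash
cat > h.py <<'E'
import numpy as np,cv2
def cloud(n,f=None):
    d=np.load(f or n+"0.npz");z=d["z_map"];v,u=np.indices(z.shape)
    P=np.stack([(u-d["cx"])/d["fx"]*z,(v-d["cy"])/d["fy"]*z,z],-1)
    X=(P-d["t"])@d["R"];X[z==0]=np.nan
    return X,d["frame"]
def rect(p):
    (c,s,a)=cv2.minAreaRect((p[:,:2]*1000).astype(np.float32));return np.round(c,1),np.round(s,1),round(a,2)
E
python3 - <<'E'
from h import *
for n in("top","scene"):
    X,F=cloud(n);x,y,z=X[...,0],X[...,1],X[...,2]
    bench=(abs(z)<.015)&(x>.3)&(x<.5)&(abs(y)<.4);print(n,"bench z",np.median(z[bench]))
    def sel(nm,cond):
        p=X[cond]; print(nm,len(p),"med z",np.median(p[:,2]).round(4) if len(p) else 0, rect(p) if len(p)>5 else "",p.mean(0).round(4))
    # find chuck region
    C=(x>.25)&(x<.6)&(y>-.16)&(y<.18)
    sel("chucktop",C&(abs(z-.048)<.006)); sel("bodytop",C&(abs(z-.093)<.006)); sel("hex/high",C&(z>.0955)&(z<.12))
    S=(x>.25)&(x<.6)&(y>-.36)&(y<-.165)
    sel("stand",S&(abs(z-.036)<.006)); sel("plugtop",S&(z>.075)&(z<.1));sel("pin",S&(z>.045)&(z<.07))
E
python3 - <<'E'
import cv2
a=cv2.imread('pics/top0.png')[150:240,200:390]
cv2.imwrite('pics/c.png',cv2.resize(a,None,fx=4,fy=4,interpolation=cv2.INTER_CUBIC))
E
```

```text
top bench z 0.00041166474558127083
chucktop 2506 med z 0.0483 (array([522.9, -24. ]), array([146.1, 226. ]), 1.79) [ 0.5157 -0.0222  0.0482]
bodytop 913 med z 0.0932 (array([536.8, -31.7]), array([ 87.6, 109.5]), 1.09) [ 0.5292 -0.0326  0.0933]
hex/high 183 med z 0.0966 (array([528.3, -31.7]), array([ 68.5, 108.4]), 1.07) [ 0.5298 -0.0222  0.097 ]
stand 537 med z 0.036 (array([ 465.9, -300.5]), array([113.4,  52.4]), 78.45) [ 0.4656 -0.2985  0.036 ]
plugtop 70 med z 0.0875 (array([ 465.7, -298.6]), array([24.8, 24. ]), 74.49) [ 0.4655 -0.2983  0.087 ]
pin 26 med z 0.057 (array([ 459.2, -311.6]), array([52.3, 18.1]), 73.16) [ 0.4608 -0.3091  0.0572]
scene bench z 0.0003325358951356436
chucktop 2363 med z 0.0485 (array([522.2, -25.7]), array([147.1, 229.3]), 1.91) [0.5051 0.005  0.0485]
bodytop 966 med z 0.0936 (array([535.9, -33.3]), array([111.4,  86.9]), 89.95) [ 0.5273 -0.03    0.0934]
hex/high 105 med z 0.0961 (array([527.1, -32.4]), array([109.7,  69.3]), 89.94) [ 0.5238 -0.02    0.0968]
stand 364 med z 0.0365 (array([ 465.8, -301.9]), array([115.4,  54.4]), 77.44) [ 0.4632 -0.288   0.0363]
plugtop 72 med z 0.0864 (array([ 465.8, -301.7]), array([24. , 27.6]), 37.8) [ 0.4643 -0.2974  0.0849]
pin 76 med z 0.0562 (array([ 458.7, -310.8]), array([50.2, 25.1]), 59.99) [ 0.4621 -0.3007  0.0572]
```

View pics/c.png

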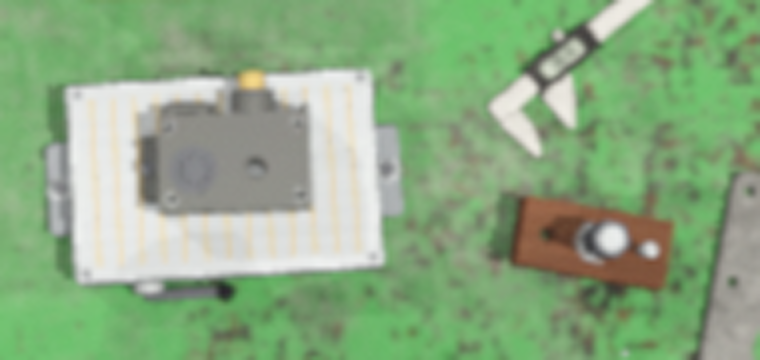

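The crop shows the bore at crop (256,166), about pixel (264,191) in the full top view. The hex head is at crop (192,168), the plug at (608,240), and the pin to its right at (650,250). To stay clear of the pin I'll grasp the plug on flats 60° from the stand's y axis, which makes the closing line about 138° in world.

```bash
cat >> h.py <<'E'
def go(tx,ty,tz):
    from plant import manip
    from scipy.spatial.transform import Rotation as R
    s=manip.read_state();M=R.from_quat(s["tcp_rot"]);d=M.inv().apply(np.array([tx,ty,tz])-s["tcp_pos"])*100
    print("yaw deg",np.degrees(np.arctan2(*M.as_matrix()[[1,0],0])).round(2),"tcp",s["tcp_pos"].round(4),"F",s["wrist_force"].round(2),"shift cm",d.round(3),"t",round(s["t"],2))
E
cat > /dev/null; python3 -c "
from h import *"
```

Request:
{"api": "play_rows", "payload": {
  "targets": [
    {"yaw":-0.121},
    {"yaw":-0.121},
    {"yaw":-0.121},
    {"yaw":-0.121},
    {}
  ],
  "grip": 8.54
}}

```text
$.targets[0]: bad value
```

```bash
python3 -c "
from h import *
go(.4657,-.2998,.14)"
```

```text
yaw deg 20.21 tcp [ 0.1813 -0.4921  0.2302] F [ 0.9  -0.12 -0.19] shift cm [33.334 -8.2    9.049] t 0.1
```

Request:
{"api": "play_rows", "payload": {
  "targets": [
    {"tx":0,"ty":0,"tz":0,"yaw":-0.121},
    {"tx":0,"ty":0,"tz":0,"yaw":-0.121},
    {"tx":0,"ty":0,"tz":0,"yaw":-0.121},
    {"tx":0,"ty":0,"tz":0,"yaw":-0.121},
    {"tx":0,"ty":0,"tz":0,"yaw":0}
  ],
  "grip": 8.5
}}

```text
t: 0.52
tcp_pos: [0.1813, -0.4923, 0.2306]
tcp_rot: [0.913, 0.407, 0.0, -0.001]
wrist_force: [-1.0, 0.5, 0.1]
grip_width: 0.085
grip_force: 0.0
```

```bash
python3 -c "
from h import *
go(.4657,-.2998,.14)"
```

```text
yaw deg 48.06 tcp [ 0.1813 -0.4923  0.2306] F [-1.02  0.53  0.12] shift cm [33.322  8.298  9.079] t 0.52
```

Request:
{"api": "play_rows", "payload": {
  "targets": [
    {"tx":3.33,"ty":0.83,"tz":0.9,"yaw":0},
    {"tx":3.33,"ty":0.83,"tz":0.9,"yaw":0},
    {"tx":3.33,"ty":0.83,"tz":0.9,"yaw":0},
    {"tx":3.33,"ty":0.83,"tz":0.9,"yaw":0},
    {"tx":3.33,"ty":0.83,"tz":0.9,"yaw":0},
    {"tx":3.33,"ty":0.83,"tz":0.9,"yaw":0},
    {"tx":3.33,"ty":0.83,"tz":0.9,"yaw":0},
    {"tx":3.33,"ty":0.83,"tz":0.9,"yaw":0}
  ]
}}

```text
t: 1.18
tcp_pos: [0.4102, -0.338, 0.1585]
tcp_rot: [0.914, 0.405, -0.0, -0.0]
wrist_force: [0.2, -0.4, -0.2]
grip_width: 0.0853
grip_force: 0.0
```

Request:
{"api": "play_rows", "payload": {
  "targets": [
    {"tx":3.33,"ty":0.83,"tz":0.9,"yaw":0},
    {"tx":3.33,"ty":0.83,"tz":0.9,"yaw":0},
    {"tx":0,"ty":0,"tz":0,"yaw":0},
    {"tx":0,"ty":0,"tz":0,"yaw":0},
    {"tx":0,"ty":0,"tz":0,"yaw":0}
  ]
}}

```text
t: 1.6
tcp_pos: [0.4657, -0.3009, 0.1409]
tcp_rot: [0.914, 0.406, -0.001, -0.0]
wrist_force: [-0.4, 0.5, -0.1]
grip_width: 0.0848
grip_force: 0.0
```

```bash
python3 -c "
from h import *
go(.4657,-.2998,.05)"
```

```text
yaw deg 47.88 tcp [ 0.4657 -0.3009  0.1409] F [-0.43  0.48 -0.05] shift cm [ 0.084 -0.064  9.094] t 1.6
```

Request:
{"api": "play_rows", "payload": {
  "targets": [
    {"tx":0.08,"ty":-0.06,"tz":2,"yaw":0},
    {"tx":0,"ty":0,"tz":2,"yaw":0},
    {"tx":0,"ty":0,"tz":2,"yaw":0},
    {"tx":0,"ty":0,"tz":2,"yaw":0},
    {"tx":0,"ty":0,"tz":1.1,"yaw":0},
    {"tx":0,"ty":0,"tz":0,"yaw":0},
    {"tx":0,"ty":0,"tz":0,"yaw":0}
  ]
}}

```text
t: 2.18
tcp_pos: [0.4653, -0.3005, 0.0503]
tcp_rot: [0.914, 0.405, -0.0, -0.0]
wrist_force: [0.2, -0.4, -0.9]
grip_width: 0.0851
grip_force: 0.0
```

Request:
{"api": "play_rows", "payload": {
  "targets": [
    {"tx":0,"ty":0,"tz":0,"yaw":0},
    {"tx":0,"ty":0,"tz":0,"yaw":0},
    {"tx":0,"ty":0,"tz":0,"yaw":0},
    {"tx":0,"ty":0,"tz":0,"yaw":0},
    {"tx":0,"ty":0,"tz":0,"yaw":0},
    {"tx":0,"ty":0,"tz":0,"yaw":0},
    {"tx":0,"ty":0,"tz":0,"yaw":0},
    {"tx":0,"ty":0,"tz":0,"yaw":0}
  ],
  "grip": 2.0,
  "newtons": 50
}}

```text
t: 2.85
tcp_pos: [0.4668, -0.3004, 0.0514]
tcp_rot: [0.914, 0.406, 0.0, 0.001]
wrist_force: [0.1, 1.1, 5.1]
grip_width: 0.026
grip_force: 49.1
```

Run:
```python
from h import *
go(.4657,-.2998,.05)
from plant import manip;s=manip.read_state();print(s['grip_width'],s['grip_force'],s['wrist_force'])
d=manip.get_image("scene");f=d["frame"][:,:,::-1][90:200,250:390]
cv2.imwrite("pics/g1.png",cv2.resize(f,None,fx=5,fy=5,interpolation=cv2.INTER_CUBIC))
```

```text
yaw deg 47.95 tcp [ 0.4668 -0.3004  0.0514] F [0.15 1.06 5.1 ] shift cm [-0.025 -0.123  0.138] t 2.85
0.026018467466380844 49.08763401210308 [0.14835601 1.05836509 5.10495938]
```

View pics/g1.png

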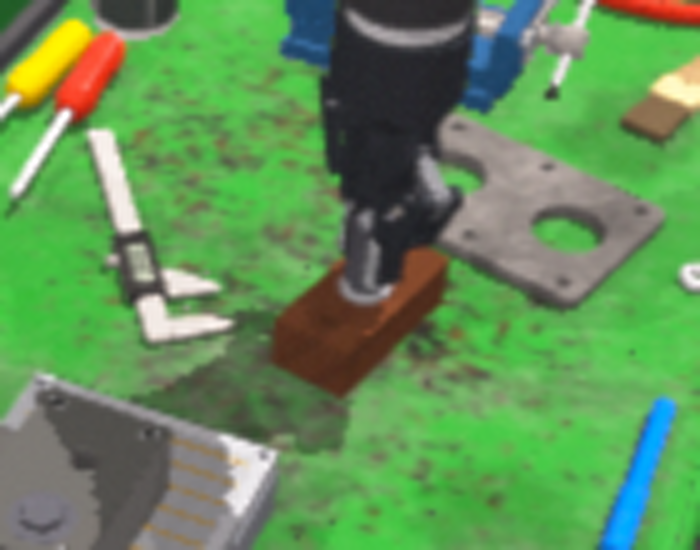

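The plug is gripped, but the opening reads 26 mm where 24 mm was expected across the flats. The tool is probably about 10° off the flats, so I'll reopen, turn a little and compare widths.

Request:
{"api": "play_rows", "payload": {
  "targets": [
    {"tx":0,"ty":0,"tz":0,"yaw":0},
    {"tx":0,"ty":0,"tz":0,"yaw":0},
    {"tx":0,"ty":0,"tz":0,"yaw":0.1},
    {"tx":0,"ty":0,"tz":0,"yaw":0.07},
    {"tx":0,"ty":0,"tz":0,"yaw":0}
  ],
  "grip": 3.2
}}

```text
t: 3.32
tcp_pos: [0.4656, -0.2995, 0.0493]
tcp_rot: [0.945, 0.327, -0.0, -0.001]
wrist_force: [0.2, 0.2, -1.1]
grip_width: 0.032
grip_force: 0.0
```

Request:
{"api": "play_rows", "payload": {
  "targets": [
    {"tx":0,"ty":0,"tz":0,"yaw":0},
    {"tx":0,"ty":0,"tz":0,"yaw":0},
    {"tx":0,"ty":0,"tz":0,"yaw":0},
    {"tx":0,"ty":0,"tz":0,"yaw":0},
    {"tx":0,"ty":0,"tz":0,"yaw":0},
    {"tx":0,"ty":0,"tz":0,"yaw":0}
  ],
  "grip": 2.0,
  "newtons": 30
}}

```text
t: 3.82
tcp_pos: [0.4661, -0.3001, 0.05]
tcp_rot: [0.945, 0.327, -0.0, 0.0]
wrist_force: [1.1, -1.9, -3.6]
grip_width: 0.0266
grip_force: 29.6
```

Run:
```python
from h import *
go(.4657,-.2998,.05)
from plant import manip;s=manip.read_state();print(s['grip_width'],s['grip_force'],s['moment'])
```

```text
yaw deg 38.22 tcp [ 0.4661 -0.3001  0.05  ] F [ 1.13 -1.86 -3.62] shift cm [-0.018 -0.049 -0.001] t 3.82
0.026603995448705335 29.638577699661255 [-0.35429338 -0.3456967  -0.03802104]
```

Turning that way made it slightly wider, so the flats lie the other way, at about 57°.

Request:
{"api": "play_rows", "payload": {
  "targets": [
    {"tx":0,"ty":0,"tz":0,"yaw":0},
    {"tx":0,"ty":0,"tz":0,"yaw":0},
    {"tx":0,"ty":0,"tz":0,"yaw":-0.11},
    {"tx":0,"ty":0,"tz":0,"yaw":-0.11},
    {"tx":0,"ty":0,"tz":0,"yaw":-0.11},
    {"tx":0,"ty":0,"tz":0,"yaw":0}
  ],
  "grip": 3.2
}}

```text
t: 4.32
tcp_pos: [0.466, -0.2998, 0.0506]
tcp_rot: [0.878, 0.479, 0.0, -0.0]
wrist_force: [-0.0, -0.2, 0.5]
grip_width: 0.0321
grip_force: 0.0
```

Request:
{"api": "play_rows", "payload": {
  "targets": [
    {"tx":0,"ty":0,"tz":0,"yaw":0},
    {"tx":0,"ty":0,"tz":0,"yaw":0},
    {"tx":0,"ty":0,"tz":0,"yaw":0},
    {"tx":0,"ty":0,"tz":0,"yaw":0},
    {"tx":0,"ty":0,"tz":0,"yaw":0},
    {"tx":0,"ty":0,"tz":0,"yaw":0}
  ],
  "grip": 2.0,
  "newtons": 40
}}

```text
t: 4.82
tcp_pos: [0.4665, -0.3002, 0.0507]
tcp_rot: [0.878, 0.478, 0.0, 0.0]
wrist_force: [0.6, -0.1, 2.3]
grip_width: 0.0254
grip_force: 39.4
```

Run:
```python
from h import *
go(.4657,-.2998,.05)
from plant import manip;s=manip.read_state();print(s['grip_width'],s['grip_force'],s['moment'])
```

```text
yaw deg 57.09 tcp [ 0.4665 -0.3002  0.0507] F [ 0.56 -0.09  2.35] shift cm [-0.009 -0.088  0.073] t 4.82
0.025376784705780104 39.42039739340544 [-0.06899007 -0.17879805 -0.01929809]
```

Request:
{"api": "play_rows", "payload": {
  "targets": [
    {"tx":0,"ty":0,"tz":0,"yaw":0},
    {"tx":0,"ty":0,"tz":0,"yaw":0},
    {"tx":0,"ty":0,"tz":0,"yaw":-0.12},
    {"tx":0,"ty":0,"tz":0,"yaw":0},
    {"tx":0,"ty":0,"tz":0,"yaw":0}
  ],
  "grip": 3.2
}}

```text
t: 5.23
tcp_pos: [0.4658, -0.2997, 0.0499]
tcp_rot: [0.849, 0.529, -0.0, -0.001]
wrist_force: [0.1, -1.3, 1.0]
grip_width: 0.0316
grip_force: 0.0
```

Request:
{"api": "play_rows", "payload": {
  "targets": [
    {"tx":0,"ty":0,"tz":0,"yaw":0},
    {"tx":0,"ty":0,"tz":0,"yaw":0},
    {"tx":0,"ty":0,"tz":0,"yaw":0},
    {"tx":0,"ty":0,"tz":0,"yaw":0},
    {"tx":0,"ty":0,"tz":0,"yaw":0},
    {"tx":0,"ty":0,"tz":0,"yaw":0}
  ],
  "grip": 2.0,
  "newtons": 50
}}

```text
t: 5.73
tcp_pos: [0.4663, -0.3002, 0.0503]
tcp_rot: [0.848, 0.53, 0.0, 0.0]
wrist_force: [1.4, -0.6, -2.3]
grip_width: 0.024
grip_force: 49.0
```

Run:
```python
from h import *
go(.4657,-.2998,.05)
from plant import manip;s=manip.read_state();print(s['grip_width'],s['grip_force'],s['moment'])
```

```text
yaw deg 63.97 tcp [ 0.4663 -0.3002  0.0503] F [ 1.36 -0.6  -2.32] shift cm [ 0.004 -0.071  0.028] t 5.73
0.02400082177929774 49.03116758912802 [-0.20225806 -0.24007904  0.00094041]
```

24.0 mm: the pads are flat on the handle. Lifting.

Request:
{"api": "play_rows", "payload": {
  "targets": [
    {"tx":0,"ty":0,"tz":0,"yaw":0},
    {"tx":0,"ty":0,"tz":0,"yaw":0},
    {"tx":0,"ty":0,"tz":-0.5,"yaw":0},
    {"tx":0,"ty":0,"tz":-1.5,"yaw":0},
    {"tx":0,"ty":0,"tz":-2.5,"yaw":0},
    {"tx":0,"ty":0,"tz":-2.5,"yaw":0},
    {"tx":0,"ty":0,"tz":-2,"yaw":0},
    {"tx":0,"ty":0,"tz":0,"yaw":0}
  ],
  "grip": 2.0,
  "newtons": 80
}}

```text
t: 6.4
tcp_pos: [0.4679, -0.3014, 0.1459]
tcp_rot: [0.848, 0.53, 0.001, 0.004]
wrist_force: [1.1, -0.4, -0.5]
grip_width: 0.0232
grip_force: 79.8
```

Run:
```python
from h import *
go(.465,.010,.140)
from plant import manip;s=manip.read_state();print(s['grip_width'],s['grip_force'],s['moment'])
```

```text
yaw deg 63.99 tcp [ 0.4679 -0.3014  0.1459] F [ 1.06 -0.37 -0.46] shift cm [ 27.861 -13.922   0.441] t 6.4
0.0232287056930688 79.79250781238079 [ 0.02870881 -0.08692499  0.01220572]
```

Request:
{"api": "play_rows", "payload": {
  "targets": [
    {"tx":1.6,"ty":-0.8,"tz":0,"yaw":0},
    {"tx":3.2,"ty":-1.6,"tz":0,"yaw":0},
    {"tx":3.2,"ty":-1.6,"tz":0,"yaw":0},
    {"tx":3.2,"ty":-1.6,"tz":0,"yaw":0},
    {"tx":3.2,"ty":-1.6,"tz":0,"yaw":0},
    {"tx":3.2,"ty":-1.6,"tz":0,"yaw":0},
    {"tx":3.2,"ty":-1.6,"tz":0,"yaw":0},
    {"tx":3.2,"ty":-1.6,"tz":0,"yaw":0}
  ]
}}

```text
t: 7.07
tcp_pos: [0.4618, -0.0298, 0.1391]
tcp_rot: [0.848, 0.53, -0.001, -0.001]
wrist_force: [1.7, 0.5, -1.3]
grip_width: 0.0232
grip_force: 79.7
```

Request:
{"api": "play_rows", "payload": {
  "targets": [
    {"tx":2.6,"ty":-1.2,"tz":0,"yaw":0},
    {"tx":1.3,"ty":-0.7,"tz":0,"yaw":0},
    {"tx":0,"ty":0,"tz":0,"yaw":0},
    {"tx":0,"ty":0,"tz":0,"yaw":0},
    {"tx":0,"ty":0,"tz":0,"yaw":0}
  ]
}}

```text
t: 7.48
tcp_pos: [0.4629, 0.0113, 0.1395]
tcp_rot: [0.848, 0.53, -0.001, -0.0]
wrist_force: [0.3, 0.1, -1.7]
grip_width: 0.0232
grip_force: 79.8
```

Run:
```python
from h import *
go(.475,.010,.117)
from plant import manip
d=manip.get_image("scene");f=d["frame"][:,:,::-1][120:260,190:360]
cv2.imwrite("pics/g2.png",cv2.resize(f,None,fx=4,fy=4,interpolation=cv2.INTER_CUBIC))
```

```text
yaw deg 63.98 tcp [0.4629 0.0113 0.1395] F [ 0.31  0.13 -1.73] shift cm [0.417 1.145 2.251] t 7.48
```

View pics/g2.png

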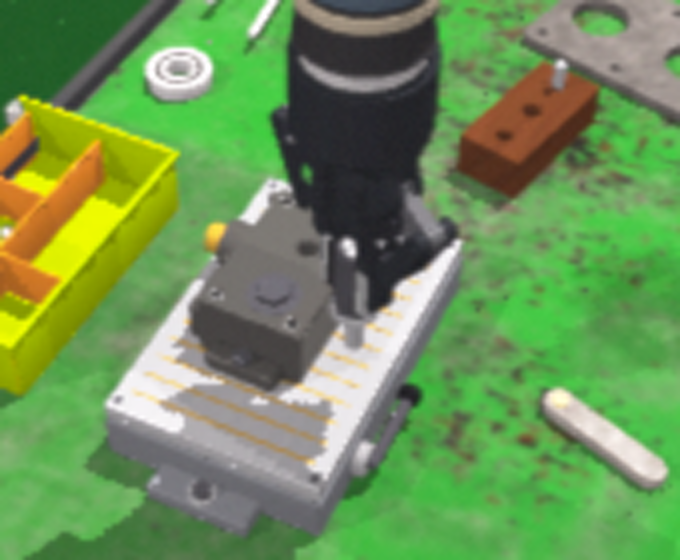

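The plug hangs upright just in front of the body at crop (355,330), and the block is empty. Lowering, then a slow approach in +x.

Request:
{"api": "play_rows", "payload": {
  "targets": [
    {"tx":0,"ty":0,"tz":0.75,"yaw":0},
    {"tx":0,"ty":0,"tz":0.75,"yaw":0},
    {"tx":0,"ty":0,"tz":0.75,"yaw":0},
    {"tx":0.18,"ty":0.36,"tz":0,"yaw":0},
    {"tx":0.18,"ty":0.36,"tz":0,"yaw":0},
    {"tx":0.09,"ty":0.18,"tz":0,"yaw":0},
    {"tx":0,"ty":0,"tz":0,"yaw":0},
    {"tx":0,"ty":0,"tz":0,"yaw":0}
  ]
}}

```text
t: 8.2
tcp_pos: [0.4742, 0.0118, 0.1182]
tcp_rot: [0.848, 0.53, 0.0, 0.0]
wrist_force: [0.9, -0.6, -1.9]
grip_width: 0.0238
grip_force: 79.8
```

Run:
```python
from h import *
go(.484,.010,.117)
```

```text
yaw deg 63.99 tcp [0.4742 0.0118 0.1182] F [ 0.92 -0.56 -1.93] shift cm [0.272 0.959 0.124] t 8.2
```

Request:
{"api": "play_rows", "payload": {
  "targets": [
    {"tx":0.09,"ty":0.18,"tz":0,"yaw":0},
    {"tx":0.09,"ty":0.18,"tz":0,"yaw":0},
    {"tx":0.09,"ty":0.18,"tz":0,"yaw":0},
    {"tx":0.044,"ty":0.09,"tz":0,"yaw":0},
    {"tx":0.044,"ty":0.09,"tz":0,"yaw":0},
    {"tx":0,"ty":0,"tz":0,"yaw":0}
  ]
}}

```text
t: 8.7
tcp_pos: [0.4819, 0.0118, 0.1178]
tcp_rot: [0.848, 0.53, 0.0, 0.0]
wrist_force: [-0.3, -0.4, -2.3]
grip_width: 0.0236
grip_force: 79.8
```

Request:
{"api": "play_rows", "payload": {
  "targets": [
    {"tx":0.044,"ty":0.09,"tz":0,"yaw":0},
    {"tx":0.022,"ty":0.045,"tz":0,"yaw":0},
    {"tx":0,"ty":0,"tz":0,"yaw":0}
  ]
}}

```text
t: 8.95
tcp_pos: [0.4833, 0.0118, 0.1178]
tcp_rot: [0.848, 0.53, -0.0, 0.0]
wrist_force: [-0.1, -0.1, -1.9]
grip_width: 0.0234
grip_force: 79.8
```

Request:
{"api": "play_rows", "payload": {
  "targets": [
    {"tx":0.044,"ty":0.09,"tz":0,"yaw":0},
    {"tx":0,"ty":0,"tz":0,"yaw":0},
    {"tx":0,"ty":0,"tz":0,"yaw":0}
  ]
}}

```text
t: 9.2
tcp_pos: [0.4842, 0.0118, 0.1178]
tcp_rot: [0.848, 0.53, -0.0, 0.0]
wrist_force: [-0.6, 0.0, -2.0]
grip_width: 0.0228
grip_force: 79.8
```

Request:
{"api": "play_rows", "payload": {
  "targets": [
    {"tx":0.044,"ty":0.09,"tz":0,"yaw":0},
    {"tx":0,"ty":0,"tz":0,"yaw":0},
    {"tx":0,"ty":0,"tz":0,"yaw":0}
  ]
}}

```text
t: 9.45
tcp_pos: [0.4853, 0.0118, 0.1178]
tcp_rot: [0.848, 0.53, 0.0, 0.0]
wrist_force: [0.1, -0.3, -1.7]
grip_width: 0.0232
grip_force: 79.8
```

Request:
{"api": "play_rows", "payload": {
  "targets": [
    {"tx":0.03,"ty":0.063,"tz":0,"yaw":0},
    {"tx":0,"ty":0,"tz":0,"yaw":0},
    {"tx":0,"ty":0,"tz":0,"yaw":0}
  ]
}}

```text
t: 9.7
tcp_pos: [0.4859, 0.0118, 0.1178]
tcp_rot: [0.848, 0.53, 0.0, -0.0]
wrist_force: [0.0, 0.3, -1.1]
grip_width: 0.0232
grip_force: 79.8
```

Request:
{"api": "play_rows", "payload": {
  "targets": [
    {"tx":0.03,"ty":0.063,"tz":0,"yaw":0},
    {"tx":0,"ty":0,"tz":0,"yaw":0},
    {"tx":0,"ty":0,"tz":0,"yaw":0}
  ]
}}

```text
t: 9.95
tcp_pos: [0.4867, 0.0118, 0.1178]
tcp_rot: [0.848, 0.53, 0.0, -0.0]
wrist_force: [0.3, -0.2, -2.1]
grip_width: 0.0237
grip_force: 79.8
```

Request:
{"api": "play_rows", "payload": {
  "targets": [
    {"tx":0.03,"ty":0.063,"tz":0,"yaw":0},
    {"tx":0,"ty":0,"tz":0,"yaw":0},
    {"tx":0,"ty":0,"tz":0,"yaw":0}
  ]
}}

```text
t: 10.2
tcp_pos: [0.4873, 0.0118, 0.1178]
tcp_rot: [0.848, 0.53, -0.0, -0.0]
wrist_force: [-0.7, 1.0, -0.9]
grip_width: 0.0233
grip_force: 79.8
```

Request:
{"api": "play_rows", "payload": {
  "targets": [
    {"tx":0.03,"ty":0.063,"tz":0,"yaw":0},
    {"tx":0,"ty":0,"tz":0,"yaw":0},
    {"tx":0,"ty":0,"tz":0,"yaw":0}
  ]
}}

```text
t: 10.45
tcp_pos: [0.488, 0.0118, 0.1178]
tcp_rot: [0.848, 0.53, -0.0, -0.0]
wrist_force: [0.1, 1.0, -1.4]
grip_width: 0.0231
grip_force: 79.8
```

Request:
{"api": "play_rows", "payload": {
  "targets": [
    {"tx":0.03,"ty":0.063,"tz":0,"yaw":0},
    {"tx":0,"ty":0,"tz":0,"yaw":0},
    {"tx":0,"ty":0,"tz":0,"yaw":0}
  ]
}}

```text
t: 10.7
tcp_pos: [0.4884, 0.0119, 0.1177]
tcp_rot: [0.848, 0.53, -0.0, -0.0]
wrist_force: [-1.7, -0.7, -0.3]
grip_width: 0.0233
grip_force: 79.9
```

Run:
```python
from h import *
X,F=cloud("top")
b=X[(X[...,2]>.088)&(X[...,2]<.1)&(X[...,0]>.47)&(X[...,0]<.6)&(X[...,1]>-.1)&(X[...,1]<.05)]
for y in np.arange(-.09,.04,.01):
    q=b[abs(b[:,1]-y)<.005]
    print(round(y,3),len(q),q[:,0].min().round(4) if len(q) else'',q[:,0].max().round(4) if len(q) else'')
```

```text
-0.09 16 0.4953 0.5615
-0.08 87 0.4951 0.5678
-0.07 81 0.4958 0.5621
-0.06 87 0.4936 0.5626
-0.05 80 0.4935 0.5806
-0.04 85 0.4937 0.5808
-0.03 82 0.4939 0.5635
-0.02 94 0.4942 0.5699
-0.01 75 0.4946 0.5614
-0.0 84 0.4947 0.5615
0.01 75 0.4947 0.5618
0.02 68 0.4953 0.5619
0.03 0
```

Request:
{"api": "play_rows", "payload": {
  "targets": [
    {"tx":0.03,"ty":0.063,"tz":0,"yaw":0},
    {"tx":0,"ty":0,"tz":0,"yaw":0},
    {"tx":0,"ty":0,"tz":0,"yaw":0},
    {"tx":0,"ty":0,"tz":0,"yaw":0}
  ]
}}

```text
t: 11.03
tcp_pos: [0.4886, 0.0119, 0.1177]
tcp_rot: [0.848, 0.53, -0.001, -0.001]
wrist_force: [-4.3, 0.1, 1.2]
grip_width: 0.0232
grip_force: 80.0
```

Run:
```python
from h import *
go(.475,-.074,.1178)
```

```text
yaw deg 63.99 tcp [0.4886 0.0119 0.1177] F [-4.34  0.12  1.16] shift cm [-8.319  2.546 -0.01 ] t 11.03
```

First touch at TCP (0.4885, 0.0119), about 4 N. Backing off and moving to the right end of the front side.

Request:
{"api": "play_rows", "payload": {
  "targets": [
    {"tx":-0.22,"ty":-0.45,"tz":0,"yaw":0},
    {"tx":-0.22,"ty":-0.45,"tz":0,"yaw":0},
    {"tx":-1.93,"ty":0.94,"tz":0,"yaw":0},
    {"tx":-1.93,"ty":0.94,"tz":0,"yaw":0},
    {"tx":-1.93,"ty":0.94,"tz":0,"yaw":0},
    {"tx":-1.93,"ty":0.94,"tz":0,"yaw":0},
    {"tx":0,"ty":0,"tz":0,"yaw":0},
    {"tx":0,"ty":0,"tz":0,"yaw":0}
  ]
}}

```text
t: 11.7
tcp_pos: [0.4796, -0.075, 0.118]
tcp_rot: [0.849, 0.529, 0.001, 0.0]
wrist_force: [-0.7, 0.1, -2.0]
grip_width: 0.0238
grip_force: 79.8
```

Request:
{"api": "play_rows", "payload": {
  "targets": [
    {"tx":0.09,"ty":0.18,"tz":0,"yaw":0},
    {"tx":0.09,"ty":0.18,"tz":0,"yaw":0},
    {"tx":0.044,"ty":0.09,"tz":0,"yaw":0},
    {"tx":0.044,"ty":0.09,"tz":0,"yaw":0},
    {"tx":0,"ty":0,"tz":0,"yaw":0},
    {"tx":0,"ty":0,"tz":0,"yaw":0}
  ]
}}

```text
t: 12.2
tcp_pos: [0.4855, -0.0736, 0.1178]
tcp_rot: [0.848, 0.53, -0.0, -0.0]
wrist_force: [0.8, -0.1, -0.7]
grip_width: 0.0237
grip_force: 79.8
```

Run:
```python
from h import *
go(.487,-.074,.1178)
```

```text
yaw deg 64.03 tcp [ 0.4855 -0.0736  0.1178] F [ 0.81 -0.08 -0.67] shift cm [ 0.033  0.155 -0.001] t 12.2
```

Request:
{"api": "play_rows", "payload": {
  "targets": [
    {"tx":0.03,"ty":0.063,"tz":0,"yaw":0},
    {"tx":0,"ty":0,"tz":0,"yaw":0},
    {"tx":0,"ty":0,"tz":0,"yaw":0}
  ]
}}

```text
t: 12.45
tcp_pos: [0.486, -0.074, 0.1178]
tcp_rot: [0.848, 0.53, -0.0, -0.0]
wrist_force: [0.2, 0.4, -1.6]
grip_width: 0.0232
grip_force: 79.8
```

Request:
{"api": "play_rows", "payload": {
  "targets": [
    {"tx":0.03,"ty":0.063,"tz":0,"yaw":0},
    {"tx":0,"ty":0,"tz":0,"yaw":0},
    {"tx":0,"ty":0,"tz":0,"yaw":0}
  ]
}}

```text
t: 12.7
tcp_pos: [0.4868, -0.0741, 0.1178]
tcp_rot: [0.848, 0.53, -0.0, 0.0]
wrist_force: [0.6, 0.4, -1.5]
grip_width: 0.0236
grip_force: 79.8
```

Request:
{"api": "play_rows", "payload": {
  "targets": [
    {"tx":0.03,"ty":0.063,"tz":0,"yaw":0},
    {"tx":0,"ty":0,"tz":0,"yaw":0},
    {"tx":0,"ty":0,"tz":0,"yaw":0}
  ]
}}

```text
t: 12.95
tcp_pos: [0.4875, -0.0741, 0.1178]
tcp_rot: [0.848, 0.53, 0.0, 0.0]
wrist_force: [0.1, -0.5, -1.8]
grip_width: 0.0231
grip_force: 79.8
```

Request:
{"api": "play_rows", "payload": {
  "targets": [
    {"tx":0.03,"ty":0.063,"tz":0,"yaw":0},
    {"tx":0,"ty":0,"tz":0,"yaw":0},
    {"tx":0,"ty":0,"tz":0,"yaw":0}
  ]
}}

```text
t: 13.2
tcp_pos: [0.4882, -0.0741, 0.1178]
tcp_rot: [0.848, 0.53, 0.0, -0.0]
wrist_force: [-0.6, -0.6, -2.2]
grip_width: 0.0231
grip_force: 79.8
```

Request:
{"api": "play_rows", "payload": {
  "targets": [
    {"tx":0.03,"ty":0.063,"tz":0,"yaw":0},
    {"tx":0,"ty":0,"tz":0,"yaw":0},
    {"tx":0,"ty":0,"tz":0,"yaw":0},
    {"tx":0,"ty":0,"tz":0,"yaw":0}
  ]
}}

```text
t: 13.53
tcp_pos: [0.4888, -0.0741, 0.1178]
tcp_rot: [0.848, 0.53, -0.0, -0.0]
wrist_force: [0.2, -0.1, -2.3]
grip_width: 0.0229
grip_force: 79.8
```

Request:
{"api": "play_rows", "payload": {
  "targets": [
    {"tx":0.022,"ty":0.045,"tz":0,"yaw":0},
    {"tx":0,"ty":0,"tz":0,"yaw":0},
    {"tx":0,"ty":0,"tz":0,"yaw":0},
    {"tx":0,"ty":0,"tz":0,"yaw":0}
  ]
}}

```text
t: 13.87
tcp_pos: [0.4891, -0.074, 0.1178]
tcp_rot: [0.848, 0.53, -0.0, -0.0]
wrist_force: [-1.3, 0.0, -0.5]
grip_width: 0.0236
grip_force: 79.9
```

Request:
{"api": "play_rows", "payload": {
  "targets": [
    {"tx":0.022,"ty":0.045,"tz":0,"yaw":0},
    {"tx":0,"ty":0,"tz":0,"yaw":0},
    {"tx":0,"ty":0,"tz":0,"yaw":0},
    {"tx":0,"ty":0,"tz":0,"yaw":0}
  ]
}}

```text
t: 14.2
tcp_pos: [0.4893, -0.074, 0.1177]
tcp_rot: [0.848, 0.53, -0.001, -0.0]
wrist_force: [-2.7, 1.2, 0.2]
grip_width: 0.0236
grip_force: 80.0
```

Second touch at TCP (0.4890, -0.0740). Going round to the right end face.

Request:
{"api": "play_rows", "payload": {
  "targets": [
    {"tx":-0.26,"ty":-0.54,"tz":0,"yaw":0},
    {"tx":-0.26,"ty":-0.54,"tz":0,"yaw":0},
    {"tx":-2.02,"ty":0.99,"tz":0,"yaw":0},
    {"tx":-2.02,"ty":0.99,"tz":0,"yaw":0},
    {"tx":0,"ty":0,"tz":0,"yaw":0},
    {"tx":1.05,"ty":2.16,"tz":0,"yaw":0},
    {"tx":1.05,"ty":2.16,"tz":0,"yaw":0},
    {"tx":0,"ty":0,"tz":0,"yaw":0}
  ]
}}

```text
t: 14.87
tcp_pos: [0.5295, -0.1193, 0.1174]
tcp_rot: [0.848, 0.53, 0.002, 0.001]
wrist_force: [0.8, 0.8, -1.4]
grip_width: 0.0231
grip_force: 79.8
```

Run:
```python
from h import *
go(.525,-.0975,.1178)
```

```text
yaw deg 64.0 tcp [ 0.5295 -0.1193  0.1174] F [ 0.85  0.8  -1.42] shift cm [ 1.762 -1.356 -0.04 ] t 14.87
```

Request:
{"api": "play_rows", "payload": {
  "targets": [
    {"tx":0.54,"ty":-0.26,"tz":0,"yaw":0},
    {"tx":0.54,"ty":-0.26,"tz":0,"yaw":0},
    {"tx":0.36,"ty":-0.18,"tz":0,"yaw":0},
    {"tx":0.27,"ty":-0.13,"tz":0,"yaw":0},
    {"tx":0,"ty":0,"tz":0,"yaw":0},
    {"tx":0,"ty":0,"tz":0,"yaw":0},
    {"tx":0,"ty":0,"tz":0,"yaw":0}
  ]
}}

```text
t: 15.45
tcp_pos: [0.5258, -0.1, 0.118]
tcp_rot: [0.848, 0.53, 0.0, 0.0]
wrist_force: [0.0, 0.3, -0.8]
grip_width: 0.0233
grip_force: 79.8
```

Request:
{"api": "play_rows", "payload": {
  "targets": [
    {"tx":0.09,"ty":-0.044,"tz":0,"yaw":0},
    {"tx":0,"ty":0,"tz":0,"yaw":0},
    {"tx":0,"ty":0,"tz":0,"yaw":0}
  ]
}}

```text
t: 15.7
tcp_pos: [0.526, -0.0992, 0.1178]
tcp_rot: [0.848, 0.53, 0.0, 0.0]
wrist_force: [0.5, -0.4, -1.7]
grip_width: 0.0233
grip_force: 79.8
```

Request:
{"api": "play_rows", "payload": {
  "targets": [
    {"tx":0.063,"ty":-0.03,"tz":0,"yaw":0},
    {"tx":0,"ty":0,"tz":0,"yaw":0},
    {"tx":0,"ty":0,"tz":0,"yaw":0}
  ]
}}

```text
t: 15.95
tcp_pos: [0.526, -0.0984, 0.1178]
tcp_rot: [0.848, 0.53, -0.0, -0.0]
wrist_force: [-0.5, -0.2, -1.7]
grip_width: 0.023
grip_force: 79.8
```

Request:
{"api": "play_rows", "payload": {
  "targets": [
    {"tx":0.09,"ty":-0.044,"tz":0,"yaw":0},
    {"tx":0.063,"ty":-0.03,"tz":0,"yaw":0},
    {"tx":0,"ty":0,"tz":0,"yaw":0},
    {"tx":0,"ty":0,"tz":0,"yaw":0}
  ]
}}

```text
t: 16.28
tcp_pos: [0.526, -0.0966, 0.1178]
tcp_rot: [0.848, 0.53, -0.0, -0.0]
wrist_force: [0.6, -0.4, -1.5]
grip_width: 0.024
grip_force: 79.8
```

Request:
{"api": "play_rows", "payload": {
  "targets": [
    {"tx":0.063,"ty":-0.03,"tz":0,"yaw":0},
    {"tx":0,"ty":0,"tz":0,"yaw":0},
    {"tx":0,"ty":0,"tz":0,"yaw":0}
  ]
}}

```text
t: 16.53
tcp_pos: [0.526, -0.0959, 0.1178]
tcp_rot: [0.848, 0.53, 0.0, -0.0]
wrist_force: [0.3, 0.0, -1.6]
grip_width: 0.0236
grip_force: 79.8
```

Request:
{"api": "play_rows", "payload": {
  "targets": [
    {"tx":0.063,"ty":-0.03,"tz":0,"yaw":0},
    {"tx":0,"ty":0,"tz":0,"yaw":0},
    {"tx":0,"ty":0,"tz":0,"yaw":0}
  ]
}}

```text
t: 16.78
tcp_pos: [0.526, -0.0953, 0.1178]
tcp_rot: [0.848, 0.53, -0.0, 0.0]
wrist_force: [1.1, 0.2, -2.1]
grip_width: 0.0235
grip_force: 79.8
```

Request:
{"api": "play_rows", "payload": {
  "targets": [
    {"tx":0.063,"ty":-0.03,"tz":0,"yaw":0},
    {"tx":0,"ty":0,"tz":0,"yaw":0},
    {"tx":0,"ty":0,"tz":0,"yaw":0}
  ]
}}

```text
t: 17.03
tcp_pos: [0.526, -0.0945, 0.1178]
tcp_rot: [0.848, 0.53, -0.0, 0.0]
wrist_force: [0.4, -0.5, -1.8]
grip_width: 0.0231
grip_force: 79.8
```

Request:
{"api": "play_rows", "payload": {
  "targets": [
    {"tx":0.063,"ty":-0.03,"tz":0,"yaw":0},
    {"tx":0,"ty":0,"tz":0,"yaw":0},
    {"tx":0,"ty":0,"tz":0,"yaw":0}
  ]
}}

```text
t: 17.28
tcp_pos: [0.5261, -0.0938, 0.1178]
tcp_rot: [0.848, 0.53, 0.0, 0.0]
wrist_force: [0.3, 0.2, -1.3]
grip_width: 0.0232
grip_force: 79.8
```

Request:
{"api": "play_rows", "payload": {
  "targets": [
    {"tx":0.063,"ty":-0.03,"tz":0,"yaw":0},
    {"tx":0,"ty":0,"tz":0,"yaw":0},
    {"tx":0,"ty":0,"tz":0,"yaw":0}
  ]
}}

```text
t: 17.53
tcp_pos: [0.5261, -0.0933, 0.1178]
tcp_rot: [0.848, 0.53, -0.0, 0.0]
wrist_force: [-0.4, 0.1, -1.0]
grip_width: 0.0232
grip_force: 79.8
```

Request:
{"api": "play_rows", "payload": {
  "targets": [
    {"tx":0.063,"ty":-0.03,"tz":0,"yaw":0},
    {"tx":0,"ty":0,"tz":0,"yaw":0},
    {"tx":0,"ty":0,"tz":0,"yaw":0},
    {"tx":0,"ty":0,"tz":0,"yaw":0}
  ]
}}

```text
t: 17.87
tcp_pos: [0.5261, -0.0931, 0.1179]
tcp_rot: [0.848, 0.53, -0.0, 0.001]
wrist_force: [0.1, -2.6, -1.1]
grip_width: 0.0237
grip_force: 79.8
```

Request:
{"api": "play_rows", "payload": {
  "targets": [
    {"tx":0.045,"ty":-0.022,"tz":0,"yaw":0},
    {"tx":0,"ty":0,"tz":0,"yaw":0},
    {"tx":0,"ty":0,"tz":0,"yaw":0},
    {"tx":0,"ty":0,"tz":0,"yaw":0}
  ]
}}

```text
t: 18.2
tcp_pos: [0.5261, -0.0929, 0.1179]
tcp_rot: [0.848, 0.53, -0.0, 0.001]
wrist_force: [-0.4, -5.7, -2.1]
grip_width: 0.0233
grip_force: 79.9
```

Third touch at TCP (0.5261, -0.0932). From the three touches, yaw is about 0.008 and the bore (in TCP terms) is at about (0.5248, -0.0472). Backing off, lifting and going above it.

Request:
{"api": "play_rows", "payload": {
  "targets": [
    {"tx":-0.45,"ty":0.22,"tz":0,"yaw":0},
    {"tx":-0.45,"ty":0.22,"tz":0,"yaw":0},
    {"tx":0,"ty":0,"tz":-1.5,"yaw":0},
    {"tx":0,"ty":0,"tz":-1.5,"yaw":0},
    {"tx":0,"ty":0,"tz":-1.2,"yaw":0},
    {"tx":0,"ty":0,"tz":0,"yaw":0},
    {"tx":0,"ty":0,"tz":0,"yaw":0}
  ]
}}

```text
t: 18.78
tcp_pos: [0.5269, -0.1019, 0.1608]
tcp_rot: [0.848, 0.53, 0.001, 0.0]
wrist_force: [0.6, 0.1, -2.2]
grip_width: 0.0232
grip_force: 79.8
```

Run:
```python
from h import *
go(.5248,-.0472,.160)
```

```text
yaw deg 64.0 tcp [ 0.5269 -0.1019  0.1608] F [ 0.64  0.1  -2.24] shift cm [ 4.824 -2.583  0.082] t 18.78
```

Request:
{"api": "play_rows", "payload": {
  "targets": [
    {"tx":1.2,"ty":-0.64,"tz":0,"yaw":0},
    {"tx":1.2,"ty":-0.65,"tz":0,"yaw":0},
    {"tx":1.2,"ty":-0.65,"tz":0,"yaw":0},
    {"tx":1.2,"ty":-0.65,"tz":0,"yaw":0},
    {"tx":0,"ty":0,"tz":0,"yaw":0},
    {"tx":0,"ty":0,"tz":0,"yaw":0},
    {"tx":0,"ty":0,"tz":0,"yaw":0},
    {"tx":0,"ty":0,"tz":0,"yaw":0}
  ]
}}

```text
t: 19.45
tcp_pos: [0.5238, -0.0475, 0.1596]
tcp_rot: [0.848, 0.53, -0.0, 0.0]
wrist_force: [0.1, -0.9, -1.0]
grip_width: 0.0235
grip_force: 79.8
```

Run:
```python
from h import *
go(.5248,-.0472,.160)
```

```text
yaw deg 63.99 tcp [ 0.5238 -0.0475  0.1596] F [ 0.09 -0.93 -1.04] shift cm [ 0.073  0.081 -0.039] t 19.45
```

Request:
{"api": "play_rows", "payload": {
  "targets": [
    {"tx":0.07,"ty":0.08,"tz":0,"yaw":0},
    {"tx":0,"ty":0,"tz":0.7,"yaw":0},
    {"tx":0,"ty":0,"tz":0.7,"yaw":0},
    {"tx":0,"ty":0,"tz":0,"yaw":0},
    {"tx":0,"ty":0,"tz":0,"yaw":0},
    {"tx":0,"ty":0,"tz":0,"yaw":0},
    {"tx":0,"ty":0,"tz":0,"yaw":0}
  ]
}}

```text
t: 20.03
tcp_pos: [0.5249, -0.0473, 0.1459]
tcp_rot: [0.848, 0.53, 0.0, 0.0]
wrist_force: [0.6, -0.4, -1.9]
grip_width: 0.0231
grip_force: 79.8
```

Run:
```python
from h import *
go(.5248,-.0472,.140)
```

```text
yaw deg 63.98 tcp [ 0.5249 -0.0473  0.1459] F [ 0.6  -0.4  -1.95] shift cm [ 0.004 -0.015  0.59 ] t 20.03
```

Right on position. Descending gently to find the bore mouth.

Request:
{"api": "play_rows", "payload": {
  "targets": [
    {"tx":0,"ty":0,"tz":0.2,"yaw":0},
    {"tx":0,"ty":0,"tz":0.2,"yaw":0},
    {"tx":0,"ty":0,"tz":0.1,"yaw":0},
    {"tx":0,"ty":0,"tz":0,"yaw":0},
    {"tx":0,"ty":0,"tz":0,"yaw":0}
  ]
}}

```text
t: 20.45
tcp_pos: [0.5248, -0.0472, 0.1407]
tcp_rot: [0.848, 0.53, -0.0, -0.0]
wrist_force: [0.2, -0.2, -2.1]
grip_width: 0.0231
grip_force: 79.8
```

Request:
{"api": "play_rows", "payload": {
  "targets": [
    {"tx":0,"ty":0,"tz":0.1,"yaw":0},
    {"tx":0,"ty":0,"tz":0.1,"yaw":0},
    {"tx":0,"ty":0,"tz":0,"yaw":0},
    {"tx":0,"ty":0,"tz":0,"yaw":0}
  ]
}}

```text
t: 20.78
tcp_pos: [0.5248, -0.0472, 0.1387]
tcp_rot: [0.848, 0.53, -0.0, -0.0]
wrist_force: [0.3, 0.0, -1.3]
grip_width: 0.0235
grip_force: 79.8
```

Request:
{"api": "play_rows", "payload": {
  "targets": [
    {"tx":0,"ty":0,"tz":0.1,"yaw":0},
    {"tx":0,"ty":0,"tz":0,"yaw":0},
    {"tx":0,"ty":0,"tz":0,"yaw":0}
  ]
}}

```text
t: 21.03
tcp_pos: [0.5248, -0.0472, 0.1377]
tcp_rot: [0.848, 0.53, -0.0, -0.0]
wrist_force: [-0.1, 0.3, -1.6]
grip_width: 0.0234
grip_force: 79.8
```

Request:
{"api": "play_rows", "payload": {
  "targets": [
    {"tx":0,"ty":0,"tz":0.1,"yaw":0},
    {"tx":0,"ty":0,"tz":0.1,"yaw":0},
    {"tx":0,"ty":0,"tz":0,"yaw":0}
  ]
}}

```text
t: 21.28
tcp_pos: [0.5247, -0.0472, 0.1355]
tcp_rot: [0.848, 0.53, -0.0, -0.0]
wrist_force: [-0.3, -0.2, -1.6]
grip_width: 0.0236
grip_force: 79.8
```

Request:
{"api": "play_rows", "payload": {
  "targets": [
    {"tx":0,"ty":0,"tz":0.1,"yaw":0},
    {"tx":0,"ty":0,"tz":0.1,"yaw":0},
    {"tx":0,"ty":0,"tz":0.1,"yaw":0},
    {"tx":0,"ty":0,"tz":0,"yaw":0}
  ]
}}

```text
t: 21.62
tcp_pos: [0.5247, -0.0472, 0.1325]
tcp_rot: [0.848, 0.53, -0.0, -0.0]
wrist_force: [0.3, -0.6, -1.9]
grip_width: 0.0233
grip_force: 79.8
```

The nose is 6.5 mm into the bore with no side force. Continuing.

Request:
{"api": "play_rows", "payload": {
  "targets": [
    {"tx":0,"ty":0,"tz":0.2,"yaw":0},
    {"tx":0,"ty":0,"tz":0.2,"yaw":0},
    {"tx":0,"ty":0,"tz":0.2,"yaw":0},
    {"tx":0,"ty":0,"tz":0.2,"yaw":0},
    {"tx":0,"ty":0,"tz":0,"yaw":0}
  ]
}}

```text
t: 22.03
tcp_pos: [0.5244, -0.0471, 0.1241]
tcp_rot: [0.848, 0.53, -0.0, -0.0]
wrist_force: [-0.0, 0.8, -1.5]
grip_width: 0.0236
grip_force: 79.8
```

Request:
{"api": "play_rows", "payload": {
  "targets": [
    {"tx":0,"ty":0,"tz":0.2,"yaw":0},
    {"tx":0,"ty":0,"tz":0.2,"yaw":0},
    {"tx":0,"ty":0,"tz":0.2,"yaw":0},
    {"tx":0,"ty":0,"tz":0.2,"yaw":0},
    {"tx":0,"ty":0,"tz":0,"yaw":0}
  ]
}}

```text
t: 22.45
tcp_pos: [0.5245, -0.0471, 0.1162]
tcp_rot: [0.848, 0.53, -0.0, -0.0]
wrist_force: [-0.4, -0.1, -0.4]
grip_width: 0.0234
grip_force: 79.8
```

Request:
{"api": "play_rows", "payload": {
  "targets": [
    {"tx":0,"ty":0,"tz":0.2,"yaw":0},
    {"tx":0,"ty":0,"tz":0.2,"yaw":0},
    {"tx":0,"ty":0,"tz":0.2,"yaw":0},
    {"tx":0,"ty":0,"tz":0.1,"yaw":0},
    {"tx":0,"ty":0,"tz":0,"yaw":0},
    {"tx":0,"ty":0,"tz":0,"yaw":0}
  ]
}}

```text
t: 22.95
tcp_pos: [0.5248, -0.0472, 0.1097]
tcp_rot: [0.848, 0.53, -0.0, -0.0]
wrist_force: [-0.2, 0.1, -1.7]
grip_width: 0.0236
grip_force: 79.8
```

Request:
{"api": "play_rows", "payload": {
  "targets": [
    {"tx":0,"ty":0,"tz":0.1,"yaw":0},
    {"tx":0,"ty":0,"tz":0,"yaw":0},
    {"tx":0,"ty":0,"tz":0,"yaw":0}
  ]
}}

```text
t: 23.2
tcp_pos: [0.5248, -0.0472, 0.1088]
tcp_rot: [0.848, 0.53, -0.0, -0.0]
wrist_force: [2.0, 1.3, -1.9]
grip_width: 0.023
grip_force: 79.8
```

Request:
{"api": "play_rows", "payload": {
  "targets": [
    {"tx":0,"ty":0,"tz":0.07,"yaw":0},
    {"tx":0,"ty":0,"tz":0,"yaw":0},
    {"tx":0,"ty":0,"tz":0,"yaw":0}
  ]
}}

```text
t: 23.45
tcp_pos: [0.5248, -0.0472, 0.1081]
tcp_rot: [0.848, 0.53, -0.0, 0.0]
wrist_force: [0.6, 0.0, -1.2]
grip_width: 0.0234
grip_force: 79.8
```

Request:
{"api": "play_rows", "payload": {
  "targets": [
    {"tx":0,"ty":0,"tz":0.07,"yaw":0},
    {"tx":0,"ty":0,"tz":0,"yaw":0},
    {"tx":0,"ty":0,"tz":0,"yaw":0}
  ]
}}

```text
t: 23.7
tcp_pos: [0.5248, -0.0472, 0.1073]
tcp_rot: [0.848, 0.53, -0.0, -0.0]
wrist_force: [-0.1, -0.2, -1.1]
grip_width: 0.0233
grip_force: 79.8
```

Request:
{"api": "play_rows", "payload": {
  "targets": [
    {"tx":0,"ty":0,"tz":0.05,"yaw":0},
    {"tx":0,"ty":0,"tz":0,"yaw":0},
    {"tx":0,"ty":0,"tz":0,"yaw":0}
  ]
}}

```text
t: 23.95
tcp_pos: [0.5249, -0.0472, 0.1072]
tcp_rot: [0.848, 0.53, 0.0, 0.0]
wrist_force: [-0.8, -0.3, 0.5]
grip_width: 0.0233
grip_force: 80.2
```

Request:
{"api": "play_rows", "payload": {
  "targets": [
    {"tx":0,"ty":0,"tz":0.05,"yaw":0},
    {"tx":0,"ty":0,"tz":0,"yaw":0},
    {"tx":0,"ty":0,"tz":0,"yaw":0}
  ]
}}

```text
t: 24.2
tcp_pos: [0.5249, -0.0472, 0.1072]
tcp_rot: [0.848, 0.53, 0.0, 0.0]
wrist_force: [-2.8, 0.1, 3.9]
grip_width: 0.0234
grip_force: 80.5
```

Seated: it stops at z 0.1072 with about 5 N. Releasing.

Request:
{"api": "play_rows", "payload": {
  "targets": [
    {"tx":0,"ty":0,"tz":0,"yaw":0},
    {"tx":0,"ty":0,"tz":0,"yaw":0},
    {"tx":0,"ty":0,"tz":0,"yaw":0}
  ],
  "newtons": 20
}}

```text
t: 24.45
tcp_pos: [0.525, -0.0472, 0.1071]
tcp_rot: [0.848, 0.53, 0.0, 0.0]
wrist_force: [-2.7, 0.4, 5.2]
grip_width: 0.0233
grip_force: 80.6
```

Request:
{"api": "play_rows", "payload": {
  "targets": [
    {"tx":0,"ty":0,"tz":0,"yaw":0},
    {"tx":0,"ty":0,"tz":0,"yaw":0},
    {"tx":0,"ty":0,"tz":0,"yaw":0},
    {"tx":0,"ty":0,"tz":0,"yaw":0},
    {"tx":0,"ty":0,"tz":0,"yaw":0},
    {"tx":0,"ty":0,"tz":0,"yaw":0}
  ],
  "grip": 5.0
}}

```text
t: 24.95
tcp_pos: [0.5248, -0.0472, 0.1061]
tcp_rot: [0.848, 0.53, -0.0, -0.0]
wrist_force: [-0.2, -0.3, -0.7]
grip_width: 0.0501
grip_force: 0.0
```

Request:
{"api": "play_rows", "payload": {
  "targets": [
    {"tx":0,"ty":0,"tz":-0.5,"yaw":0},
    {"tx":0,"ty":0,"tz":-1,"yaw":0},
    {"tx":0,"ty":0,"tz":-2,"yaw":0},
    {"tx":0,"ty":0,"tz":-2.5,"yaw":0},
    {"tx":0,"ty":0,"tz":-2.5,"yaw":0},
    {"tx":0,"ty":0,"tz":-1.5,"yaw":0},
    {"tx":0,"ty":0,"tz":0,"yaw":0},
    {"tx":0,"ty":0,"tz":0,"yaw":0}
  ]
}}

```text
t: 25.62
tcp_pos: [0.526, -0.0475, 0.2084]
tcp_rot: [0.848, 0.53, 0.001, 0.001]
wrist_force: [-0.3, 0.8, 0.1]
grip_width: 0.0498
grip_force: 0.0
```

Run:
```python
from h import *
from plant import manip
d=manip.get_image("scene");f=d["frame"][:,:,::-1][120:260,190:360]
cv2.imwrite("pics/g3.png",cv2.resize(f,None,fx=4,fy=4,interpolation=cv2.INTER_CUBIC))
np.savez("s1.npz",**{k:np.array(v) for k,v in d.items()})
X,_=cloud("scene","s1.npz")
m=(abs(X[...,0]-.525)<.014)&(abs(X[...,1]+.047)<.014)&(X[...,2]>.11)&(X[...,2]<.155)
print(m.sum(),np.sort(X[m][:,2])[-12:].round(4),X[m].mean(0))
```

```text
156 [0.1461 0.1462 0.1462 0.1462 0.1462 0.1464 0.1465 0.1467 0.1467 0.1472
 0.1473 0.1483] [ 0.52161617 -0.04287744  0.13394892]
```

View pics/g3.png

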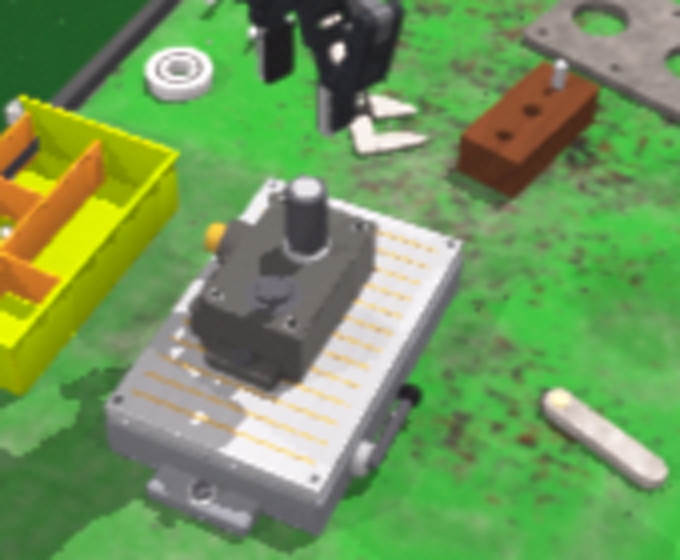

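The picture shows the plug upright at crop (307,215) with its collar on the body, and the fingers clear above. The stop height (z 0.1072 against 0.107 expected) agrees that it is fully seated. Handing in.

```bash
python3 -c "
from plant import manip
print(manip.close_job())"
```

```text
the job is handed in; nothing more can be done
None
```

The three touches were made in order, at 6 N or less each; the plug then slid into the bore without forcing, its collar is on the body's top, and I released it and handed the job in at about 26 s (the hand-in returned no verdict).

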